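# Post the worn scraper blade into the used-blade bank

### The arm

A 6-joint arm with a two-finger parallel gripper is mounted at the origin on a cart in front of the work surface, level with it; the furniture and walls round the work are solid. World frame = base frame: x ahead of the robot, y to its left, z up, the work surface at z = 0. Lengths are in m, angles in degrees, forces in N, time in s.
With the tool pointing down it reaches from about 0.4 to 0.925 m from the base axis. Payload 3.4 kg.
Tool frame: the origin (TCP) lies on the mounting face of the last link; the fingertips stand 173 mm ahead of it and the grasp point (between the pads) lies 155 mm ahead of it; x points along the fingers, y is the direction in which the jaws open and shut, and the axes are right-handed (so a half turn about x gives the same grasp; the last joint's range is limited). The gripper opens to 85 mm and grips with 20 to 120 N. Pads are 22 mm wide; open, the fingers measure 114 mm over their backs; the gripper's body (76 mm by 85 mm) begins 54 mm behind the grasp point. The pads swing forward as they close: fully open they stand 13 mm farther back than shut.
Start: joints at [-76.404, 17.578, 86.31, -0, 76.112, -4.211], TCP at [0.176, -0.547, 0.405] pointing down, gripper open.
Joint ranges: [-179.03, 179.03], [-60, 130.46], [8.19, 133.38], [-81.62, 261.62], [5.75, 156.47], [-153.77, 153.77]. Speed limits (degrees/s): [147.25, 147.25, 180, 180, 180, 180].

### API

Orientations are given as [roll, pitch, yaw] about the fixed x, y, z axes, in that order (R = Rz(yaw) Ry(pitch) Rx(roll)).
In Python, from workcell import * gives the robot as it stands. The module is installed in compiled form; this text tells all that it offers.
- The arm moves only by the tool apply_moves, never from a script. Its argument "motion" is a list that holds one entry, the list of rows, each a list of 6 numbers: the shift along the tool's x, y, z normalised to -1 to 1, where 1 is 500 mm, then the turn, a rotation vector about the tool's x, y, z normalised to -1 to 1, where 1 is pi/4 rad. A call has exactly 10 rows; each row is the pose to reach, as a shift and turn from the pose measured when the call began, along the tool's axes at that moment; what a row does not reach only later rows make up. A row lasts 1/10 s, in which the tool goes at most 50 mm and 8.59 degrees, less where a joint would pass 70% of its speed; a pose out of reach is approached as far as the arm can. A call with a number of a shift or a turn outside -1 to 1 is refused whole. A call with a gripper value outside its range is refused whole. "claw" is the opening, from 0 (shut) to 1 (fully open), set as the call begins (left out, the last holds). The fingers move at their own pace and stop on an object; the grip force is fixed at half the most. Time passes only in rows, so rows that repeat a pose let the fingers close, or fill a call up. It gives the time, the measured TCP pose, the force and the opening at its end, in the units of the state.
- read_state(): the state, without advancing time (a new reading comes with each control period).
- snapshot(name): name is "side" or "top"; returns a dict with "pixels" (400x640x3 uint8, red, green, blue), "depth" (400x640 float32, m along the optical axis (not along the pixel's ray), 0 where there is no reading), "fx", "fy", "cx", "cy" (pixels), "k1" (the pictures are not rectified: a ray, as slopes to the right and down, at radius r is drawn at 1 + k1 r^2 times it, then the intrinsics apply), "origin" and "rotation" of the camera in the world. Camera axes: x right, y up, looking along -z (the intrinsics and any distortion apply to the point x, -y, -z); pixel columns grow to the right and rows downward; lengths in m; the calibration is good to about 2 mm. A picture is of the moment at which its call begins.
- close_job(): hands the job in, once; it reports no verdict.
Trained networks look in a picture, given as the dict that the camera call returned (one of the last four; its "shot" number tells which), for a name from the list of things; names that differ only in an ending like _2 or _b are one class to them, and where a whole thing is asked for, a point or a joint stands for the part that bears it (a point fixed in the world has none). Each returns a list of dicts, best first, with "score" (0 to 1); they miss things now and then, are a little off and sometimes report something else, mostly with a low value. They report only what shows in the picture. A call takes as long as a camera call. They do not tell look-alikes from the thing itself.
- boxes_of(picture, label): "xyz" ([x, y, z] in m, in world coordinates, good to about 4 mm: the middle of the surface that is visible of it).
- outline_of(picture, label): "region" (400x640 bool, what is visible of it).
The state is a dict: "clock": time; "joint_positions": joint angles; "qd": joint speeds; "tau": joint torques, N m; "eef_pos": TCP position; "tcp_rot": TCP orientation; "wrist_force": force on the tool from outside, world axes, zero at the start; "wrist_torque": the same for the moment, N m; "gripper_width": finger opening in m.
Only numpy, scipy, OpenCV 4.12 (cv2) and the standard library are available. Lean on these libraries where they do the work, as an engineer would, in place of code of your own. Each camera call takes 0.05 s, during which the arm holds its last target.

### The job

The scraper blade with the red end is worn out: take it out of the wooden rack and post it, cutting edge first, through the slot in the lid of the green used-blade bank, pushing it right through until it drops inside. The lid has play, so the slot is not quite where it is measured: feel for it lightly and never lean hard on the lid, with the blade or the fingers. Leave the blade with the blue end in the rack and leave the other tools where they are.

Things in the scene. Friction and masses are not known exactly. Their poses are not given: they have to be found in the camera images.
- rack: Fixed light wooden block, 70 (x) x 160 (y) x 45 mm (z); origin at the centre of its underside. It has two slots open to the top, centred at y = -40 and y = +40 mm of its frame, each 49 (x) x 11 mm (y) and 37 mm deep; a blade stands upright in each, its underside 8 mm above the bench, its top 100 mm above the bench.
- worn_blade: The worn scraper blade: flat steel, 8 mm thick (y), upright, about 0.18 kg. Body 46 mm wide (x) from its cutting edge (z = 0) up to z = 62 mm; above that a tang 26 mm wide (x), 8 mm thick, from z = 62 to z = 92 mm, whose upper 16 mm is red. Square edges. Origin at the centre of the underside. It stands in either slot of the rack.
- worn_blade_top (a point): Centre of the top face of the worn blade's tang, 92 mm above its cutting edge.
- worn_blade_edge (a point): Centre of the worn blade's cutting edge (its underside), at the body's origin.
- good_blade: The same blade with a blue tang end, still good; it stands in the other slot of the rack, 80 mm away, and stays there.
- bank: Fixed green steel box, hollow, 120 (x) x 130 (y) x 120 mm (z) on a foot plate 140 x 150 x 4 mm; walls 4 mm; inner floor at z = 4 mm; origin at the centre of its underside. On it lies a flat bare steel lid, 118 (x) x 156 mm (y), top at z = 128 mm, which slides along the bank's y; a stiff friction of 14 N holds it where it stands.
- bank_lid_mid (a point): Point at the height of the lid's top over the middle of the box. The lid's one slot, 52 mm along the bank's x by 11 mm along its y, upright, throat 24 mm deep, is in the middle of the lid; it would be centred here if the lid stood at mid travel. The lid stands anywhere from -10 to +10 mm off along the bank's y; this is NOT measured, but can be felt (or seen).
- bank_catch (a point): Point 21 mm under bank_lid_mid, at the lower end of two sprung brass catches in the throat's +y wall at both slot ends (16 to 23 mm from its middle). Ramped from above, they meet the blade from 3 mm below the lid's top, press it to the -y wall and hold it by friction when let go; pushing it on takes about 5 to 15 N.
- bank_floor (a point): Centre of the box's inner floor. Once the blade's shoulder (62 mm from its edge) has passed the catches, about 23 mm below the lid's top, with the tang's top some 7 mm above the lid, the narrow tang is free of them and the blade drops to this floor by itself.
- glue_pot: Bystander: dark open pot, 88 mm across, 76 mm high, origin at the centre of its underside.
- scraper_plane: Bystander: small black plane, 42 x 137 x 71 mm, origin at the centre of its underside.
- gouge: Bystander: carving gouge with a wooden handle, 29 x 250 x 33 mm, lying on the bench; origin under its middle.
Mind the look-alikes: they are no part of the job. What is shaped like the worn_blade but pink, purple or turquoise is not meant.

How it is judged:
By the outcome, as a careful person would: the job done as asked, in the order asked, and still so for the second after the job is handed in, with the robot touching nothing.
It also fails if it takes over 54 s, if anything falls off the work surface, if the arm or the gripper's body presses on something with over 40 N, if the wrist force passes 120 N, or if a joint passes its speed limit or range.

## Working session

There is one attempt and no reset: what is moved stays moved. The work goes in short steps, Python scripts to look and compute and a tool call to move; the robot and the scene stay as the last step left them, time stands still between calls to the robot, and variables do not carry over. Pictures are saved under pics/ and viewed, and the job is handed in when it is done.

Besides the shell and the picture viewer there is one more tool, called after ">>>" as name(argument=value, ...) on one line, values as JSON. apply_moves: Moves the arm, as the interface text tells. Its arguments: {"type":"object","properties":{"motion":{"type":"array"},"claw":{"type":"number"}},"required":["motion"]}

```bash
mkdir -p pics
cat > h.py <<'E'
from workcell import *
import numpy as np, cv2
def ray2world(s,u,v,d):
    x=(u-s["cx"])/s["fx"]; y=(v-s["cy"])/s["fy"]
    # undistort
    xu,yu=x,y
    for _ in range(20):
        f=1+s["k1"]*(xu*xu+yu*yu); xu,yu=x/f,y/f
    p=np.stack([xu*d,-yu*d,-d*np.ones_like(xu)],-1)
    return p@np.array(s["rotation"]).T+np.array(s["origin"])
def cloud(s):
    v,u=np.mgrid[0:400,0:640].astype(float)
    return ray2world(s,u,v,s["depth"].astype(float))
def project(s,P):
    p=(np.asarray(P)-np.array(s["origin"]))@np.array(s["rotation"])
    x=p[...,0]/-p[...,2]; y=-p[...,1]/-p[...,2]
    f=1+s["k1"]*(x*x+y*y)
    return np.stack([x*f*s["fx"]+s["cx"],y*f*s["fy"]+s["cy"]],-1)
def save(s,n): cv2.imwrite("pics/"+n+".png",s["pixels"][:,:,::-1])
E
python3 - <<'E'
from h import *
st=read_state(); print(st)
for n in("side","top"):
    s=snapshot(n); save(s,n+"0"); print(n,s["origin"],np.round(s["rotation"],3).tolist(),s["fx"],s["k1"])
    np.savez("pics/"+n+"0.npz",**{k:np.array(v) for k,v in s.items()})
    for l in("rack","worn_blade","worn_blade_top","good_blade","bank","glue_pot","scraper_plane","gouge"):
        print(l,[(np.round(b["xyz"],4).tolist(),round(b["score"],2)) for b in boxes_of(s,l)][:4])
E
```

```text
{'clock': 0.0, 'joint_positions': array([-7.64017591e+01,  1.76206182e+01,  8.63813270e+01,  6.92737721e-04,
        7.61115537e+01, -4.21159260e+00]), 'qd': array([-0.06834614, -0.02903522, -0.06928703, -0.02979233,  0.03102916,
       -0.00215308]), 'tau': array([-1.30835484e-03, -4.57549453e+01, -2.51912642e+01,  1.25322726e-04,
        1.34010610e-02, -1.24565105e-05]), 'eef_pos': array([ 0.17576506, -0.54712472,  0.40381399]), 'tcp_rot': array([-94.55090161,  89.88649909, 103.25876491]), 'wrist_force': array([0.02851176, 0.6953169 , 0.31354429]), 'wrist_torque': array([0.0194329 , 0.01271427, 0.0112576 ]), 'gripper_width': 0.08555631731501194}
side [ 0.38191581 -1.03823387  0.78493952] [53.407, -0.638, -13.485] 418.0733956452913 0.03229292437968398
rack [([0.4806, -0.2593, 0.0449], 0.93), ([0.5001, -0.2542, 0.0672], 0.42)]
worn_blade [([0.5035, -0.2585, 0.0671], 0.84), ([0.6013, -0.2266, 0.0459], 0.7), ([0.457, -0.3807, 0.0447], 0.63), ([0.5317, -0.053, 0.045], 0.53)]
worn_blade_top [([0.5966, -0.2266, 0.0471], 0.94), ([0.5348, -0.0554, 0.0445], 0.79), ([0.4991, -0.2538, 0.0686]
[... 276 characters left out ...]
 -0.4897, 0.0265], 0.7), ([0.5565, 0.1128, 0.1014], 0.61)]
top [ 0.44027693 -0.13610369  1.14493182] [8.546, 1.482, -91.682] 433.11624977485724 -0.10319978953364604
rack [([0.4871, -0.2097, 0.0441], 0.69)]
worn_blade [([0.4632, -0.3794, 0.0599], 0.66), ([0.4929, -0.2522, 0.0719], 0.53)]
worn_blade_top [([0.4752, -0.1738, 0.0777], 0.72), ([0.5003, -0.2521, 0.0667], 0.64), ([0.4623, -0.3766, 0.0644], 0.64), ([0.5277, -0.0526, 0.0888], 0.57)]
good_blade [([0.477, -0.1727, 0.0763], 0.58), ([0.5615, 0.1568, 0.1284], 0.19)]
bank [([0.5618, 0.1602, 0.1275], 0.62)]
glue_pot [([0.7305, -0.0324, 0.0138], 0.56)]
scraper_plane [([0.7183, -0.2089, 0.0219], 0.92)]
gouge [([0.5544, -0.4578, 0.0247], 0.71)]
```

```bash
sed -i 's/^import numpy as np, cv2/import numpy as np, cv2\nfrom scipy.spatial.transform import Rotation as Rn\ndef RM(s): return Rn.from_euler("xyz",np.array(s["rotation"]),degrees=True).as_matrix()/; s/np.array(s\["rotation"\])\.T/RM(s).T/; s/@np.array(s\["rotation"\])$/@RM(s)/; s/np\.array(s\["origin"\]))@np\.array(s\["rotation"\])/np.array(s["origin"]))@RM(s)/' h.py; sed -i 's/as_matrix()$/as_matrix()/' h.py; cat h.py|head -25
```

```text
from workcell import *
import numpy as np, cv2
from scipy.spatial.transform import Rotation as Rn
def RM(s): return Rn.from_euler("xyz",np.array(s["rotation"]),degrees=True).as_matrix()
def ray2world(s,u,v,d):
    x=(u-s["cx"])/s["fx"]; y=(v-s["cy"])/s["fy"]
    # undistort
    xu,yu=x,y
    for _ in range(20):
        f=1+s["k1"]*(xu*xu+yu*yu); xu,yu=x/f,y/f
    p=np.stack([xu*d,-yu*d,-d*np.ones_like(xu)],-1)
    return p@RM(s).T+np.array(s["origin"])
def cloud(s):
    v,u=np.mgrid[0:400,0:640].astype(float)
    return ray2world(s,u,v,s["depth"].astype(float))
def project(s,P):
    p=(np.asarray(P)-np.array(s["origin"]))@RM(s)
    x=p[...,0]/-p[...,2]; y=-p[...,1]/-p[...,2]
    f=1+s["k1"]*(x*x+y*y)
    return np.stack([x*f*s["fx"]+s["cx"],y*f*s["fy"]+s["cy"]],-1)
def save(s,n): cv2.imwrite("pics/"+n+".png",s["pixels"][:,:,::-1])
```

View pics/side0.png

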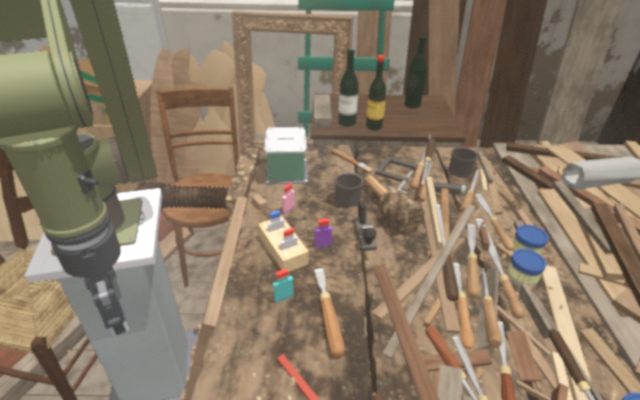

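View pics/top0.png

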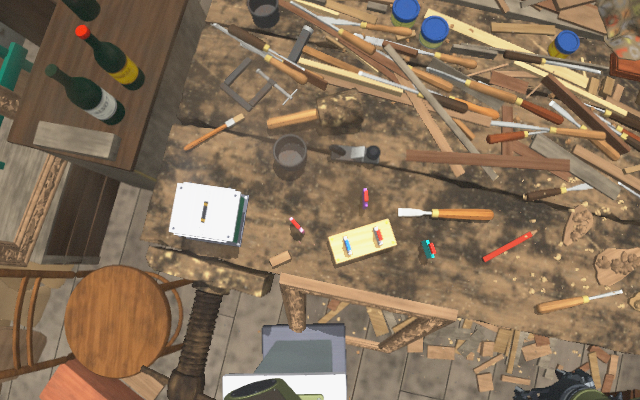

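Run:
```python
from h import *
ims=[]
for n,(u0,v0) in (("top",(320,210)),("top",(160,170)),("side",(250,200)),("side",(250,120))):
    s=dict(np.load(f"pics/{n}0.npz")); c=s["pixels"][v0:v0+70,u0:u0+100,::-1]
    ims.append(cv2.resize(c,None,fx=4,fy=4,interpolation=cv2.INTER_CUBIC))
cv2.imwrite("pics/z0.png",np.vstack([np.hstack(ims[:2]),np.hstack(ims[2:])]))
s=dict(np.load("pics/top0.npz")); C=cloud(s)
# rack top
def fit(box,z0,z1):
    u0,v0,u1,v1=box; P=C[v0:v1,u0:u1].reshape(-1,3); m=(P[:,2]>z0)&(P[:,2]<z1); P=P[m]
    r=cv2.minAreaRect((P[:,:2]*1000).astype(np.float32)); print(len(P),np.median(P[:,2]),r); return P
fit((320,210,410,270),.037,.052)
fit((160,170,260,250),.12,.14)
for uv in((378,237),(348,246),(205,211),(430,249),(207,230)):
    print(uv,np.round(C[uv[1],uv[0]],4), s["depth"][uv[1],uv[0]])
hsv=cv2.cvtColor(s["pixels"],cv2.COLOR_RGB2HSV)
for nm,lo,hi in (("red",0,8),("blue",100,118)):
    m=np.zeros((400,640),bool); m[215:265,325:402]=True
    m&=(((hsv[...,0]>=lo)&(hsv[...,0]<=hi))|((nm=="red")&(hsv[...,0]>172)))&(hsv[...,1]>110)
    v,u=np.nonzero(m); P=C[m]; print(nm,len(P),u.mean(),v.mean(),np.round(P.mean(0),4),np.round(np.percentile(P[:,2],[5,50,95]),3))
    # fill: rect at assumed z=.1
    d=[]; 
    R=RM(s); 
    def atz(u,v,z):
        a=ray2world(s,np.array(float(u)),np.array(float(v)),np.array(1.0)); o=np.array(s["origin"]); t=(z-o[2])/(a-o)[2]; return o+t*(a-o)
    pts=np.array([atz(a,b,.1)[:2] for a,b in zip(u,v)]); print(cv2.minAreaRect((pts*1000).astype(np.float32)),np.c_[u,v].min(0),np.c_[u,v].max(0))
```

```text
1558 0.04379520245677759 ((489.2569274902344, -213.24569702148438), (70.41332244873047, 160.59295654296875), 15.399353981018066)
3358 0.12679792608784712 ((565.9954223632812, 167.83941650390625), (159.6470184326172, 135.9510955810547), 79.65565490722656)
(378, 237) [ 0.4943 -0.2488  0.0836] 1.0548723
(348, 246) [ 0.4743 -0.1742  0.0996] 1.037624
(205, 211) [0.5691 0.1722 0.1056] 1.0532451
(430, 249) [ 0.4608 -0.3751  0.0806] 1.0501882
(207, 230) [0.5207 0.1606 0.1272] 1.0243509
red 35 378.8857142857143 234.74285714285713 [ 0.499  -0.2498  0.0963] [0.083 0.099 0.102]
((498.5505676269531, -249.5965576171875), (23.53376579284668, 7.65159273147583), 15.874106407165527) [376 230] [381 240]
blue 21 346.6666666666667 244.0 [ 0.4796 -0.1715  0.0878] [0.053 0.097 0.101]
((478.39898681640625, -172.16310119628906), (21.173845291137695, 7.594100475311279), 16.423612594604492) [345 240] [349 249]
```

View pics/z0.png

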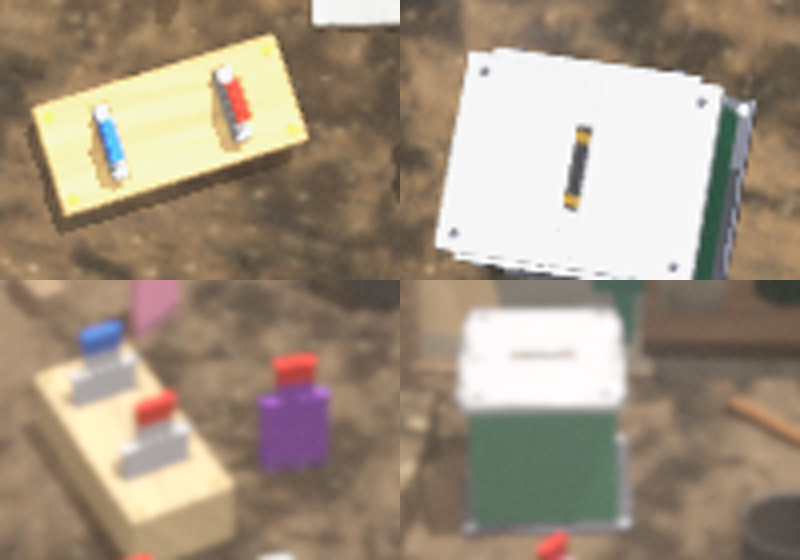

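```bash
cat >> h.py <<'E'
def atz(s,u,v,z):
    u=np.asarray(u,float); v=np.asarray(v,float)
    a=ray2world(s,u,v,np.ones_like(u)[...,None] if False else np.ones_like(u)); o=np.array(s["origin"]); r=a-o
    return o+r*((z-o[2])/r[...,2])[...,None]
def ray2world(s,u,v,d):
    x=(u-s["cx"])/s["fx"]; y=(v-s["cy"])/s["fy"]; xu,yu=x,y
    for _ in range(20):
        f=1+s["k1"]*(xu*xu+yu*yu); xu,yu=x/f,y/f
    p=np.stack([xu*d,-yu*d,-d*np.ones_like(xu)],-1)
    return p@RM(s).T+np.array(s["origin"])
def slot(s,guess,win=9,winv=14):
    u0,v0=np.round(project(s,guess)).astype(int)
    g=s["pixels"][v0-winv:v0+winv+1,u0-win:u0+win+1].astype(float).min(-1)
    v,u=np.mgrid[v0-winv:v0+winv+1,u0-win:u0+win+1]
    w=np.clip(np.percentile(g,70)-15-g,0,120); P=atz(s,u,v,.128)
    near=np.hypot(P[...,0]-guess[0],P[...,1]-guess[1])<.034; w=w*near
    c=(P*w[...,None]).sum((0,1))/w.sum(); q=(P-c)[...,:2].reshape(-1,2); Cv=(q*w.reshape(-1,1)).T@q/w.sum()
    e,V=np.linalg.eigh(Cv); a=V[:,1]*np.sign(V[0,1]); return c,np.sqrt(12*e)*1e3,np.degrees(np.arctan2(a[1],a[0]))
def goto(p,yaw_deg,st=None):
    """row for TCP at p with tool x down, tool y along world angle yaw_deg (mod 180)"""
    st=st or read_state(); R=Rn.from_euler("xyz",st["tcp_rot"],degrees=True)
    best=None
    for k in(0,180):
        a=np.radians(yaw_deg+k); x=np.array([0,0,-1.]); y=np.array([np.cos(a),np.sin(a),0]); T=Rn.from_matrix(np.c_[x,y,np.cross(x,y)])
        rv=(R.inv()*T).as_rotvec()
        if best is None or np.linalg.norm(rv)<np.linalg.norm(best): best=rv
    d=R.inv().apply(np.asarray(p)-st["eef_pos"])
    return np.round(np.r_[d/.5,best/(np.pi/4)],4).tolist()
E
python3 - <<'E'
from h import *
for n in("top","side"):
    s=dict(np.load(f"pics/{n}0.npz")); g=np.array([.566,.167,.128])
    for _ in range(3): r=slot(s,g,*((9,14) if n=="top" else (14,7))); g=r[0]
    print(n,r, project(s,g))
s=dict(np.load("pics/top0.npz"))
m=(s["pixels"].min(-1)>150); m[:, :160]=0;m[:,255:]=0;m[:175]=0;m[250:]=0
n,l,stt,_=cv2.connectedComponentsWithStats(m.astype(np.uint8)); k=1+stt[1:,4].argmax()
v,u=np.nonzero(l==k); P=atz(s,u,v,.128); print(stt[k],cv2.minAreaRect((P[:,:2]*1e3).astype(np.float32)))
# side red
s=dict(np.load("pics/side0.npz")); hsv=cv2.cvtColor(s["pixels"],cv2.COLOR_RGB2HSV); C=cloud(s)
m=((hsv[...,0]<8)|(hsv[...,0]>172))&(hsv[...,1]>110); m[:225]=0;m[250:]=0;m[:,:275]=0;m[:,305:]=0
v,u=np.nonzero(m); P=C[m]; print(len(P),P.mean(0),u.mean(),v.mean(), "pred face centre",project(s,[.4985,-.2496,.092]))
st=read_state(); print(Rn.from_euler("xyz",st["tcp_rot"],degrees=True).as_matrix().round(3))
print(goto([.4985,-.2496,.33],105.3))
E
```

```text
top (array([0.56509326, 0.1681728 , 0.128     ]), array([ 9.4247905 , 50.71790511]), np.float64(-9.865646686327205)) [203.9351173  211.54444443]
side (array([0.56357447, 0.16454601, 0.128     ]), array([12.96271481, 52.27920054]), np.float64(-9.980702004851775)) [285.04133172 138.34890397]
[ 169  182   73   61 3418] ((564.8440551757812, 167.1958465576172), (162.6248016357422, 131.43296813964844), 79.95145416259766)
61 [ 0.50167643 -0.24466027  0.08696622] 288.88524590163934 231.37704918032787 pred face centre [287.97448596 231.26282153]
[[ 0.     0.306 -0.952]
 [-0.    -0.952 -0.306]
 [-1.     0.    -0.   ]]
[0.1494, -0.3698, -0.7966, 0.0557, -0.0, -0.0]
```

>>> apply_moves(motion=[[[0.01, -0.035, -0.075, 0.006, 0, 0], [0.025, -0.07, -0.155, 0.012, 0, 0], [0.04, -0.11, -0.24, 0.018, 0, 0], [0.055, -0.15, -0.32, 0.024, 0, 0], [0.075, -0.19, -0.41, 0.03, 0, 0], [0.09, -0.23, -0.49, 0.036, 0, 0], [0.11, -0.27, -0.58, 0.042, 0, 0], [0.13, -0.31, -0.67, 0.048, 0, 0], [0.14, -0.345, -0.745, 0.054, 0, 0], [0.149, -0.37, -0.797, 0.056, 0, 0]]], claw=0.5)

```text
clock: 1.9
eef_pos: [0.5005, -0.2473, 0.3299]
tcp_rot: [-163.8, 90.0, 31.6]
wrist_force: [-0.1, -1.3, -0.3]
gripper_width: 0.0426
```

Run:
```python
from h import *
st=read_state(); print(st["clock"],st["eef_pos"],st["wrist_force"],st["gripper_width"])
print(goto([.499,-.2503,.33],105.3)); print(goto([.499,-.2503,.250],105.3))
s=snapshot("top"); save(s,"t1"); c=s["pixels"][180:280,310:450,::-1]; s2=snapshot("side"); c2=s2["pixels"][180:280,230:370,::-1]
cv2.imwrite("pics/t1z.png",np.vstack([cv2.resize(x,None,fx=3,fy=3,interpolation=cv2.INTER_CUBIC) for x in(c[:95],c2[:95])]))
```

```text
1.9 [ 0.50054711 -0.24730193  0.32989546] [-0.13920448 -1.332586   -0.29202579] 0.04259815541845897
[-0.0002, 0.005, 0.0046, 0.002, -0.0008, 0.0002]
[0.1598, 0.005, 0.0047, 0.002, -0.0008, 0.0002]
```

View pics/t1z.png

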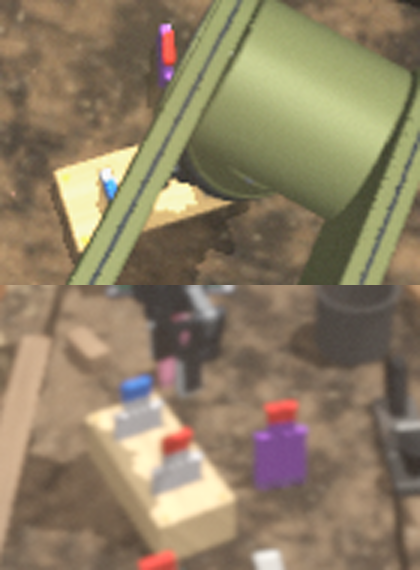

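The view from above is blocked by the arm. The side view shows both blades upright in the rack, with the gripper over it at crop (185,345). Next I descend.

>>> apply_moves(motion=[[[0.01, 0.003, 0.003, 0.002, 0, 0], [0.03, 0.005, 0.0047, 0.002, 0, 0], [0.05, 0.005, 0.0047, 0.002, 0, 0], [0.07, 0.005, 0.0047, 0.002, 0, 0], [0.09, 0.005, 0.0047, 0.002, 0, 0], [0.11, 0.005, 0.0047, 0.002, 0, 0], [0.13, 0.005, 0.0047, 0.002, 0, 0], [0.145, 0.005, 0.0047, 0.002, 0, 0], [0.155, 0.005, 0.0047, 0.002, 0, 0], [0.16, 0.005, 0.0047, 0.002, 0, 0]]])

```text
clock: 3.0
eef_pos: [0.4994, -0.2497, 0.2489]
tcp_rot: [-104.0, 89.9, 91.5]
wrist_force: [-0.3, 0.3, -0.1]
gripper_width: 0.0428
```

Run:
```python
from h import *
st=read_state(); print(st["clock"],st["eef_pos"],st["wrist_force"],st["gripper_width"])
print(goto([.499,-.2503,.250],105.3))
s2=snapshot("side"); c2=s2["pixels"][190:270,230:350,::-1]
cv2.imwrite("pics/s2z.png",cv2.resize(c2,None,fx=5,fy=5,interpolation=cv2.INTER_CUBIC))
print(project(s2,[[.499,-.2503,.077],[.499,-.2503,.1]])*5-np.array([1150,950]))
```

```text
3.0 [ 0.49943209 -0.24972405  0.24891163] [-0.33276477  0.3455761  -0.09322704] 0.042801252553234484
[-0.0022, 0.0009, 0.0011, 0.0033, -0.0005, 0.002]
[[292.066989   229.47319784]
 [290.57665093 194.95940133]]
```

View pics/s2z.png

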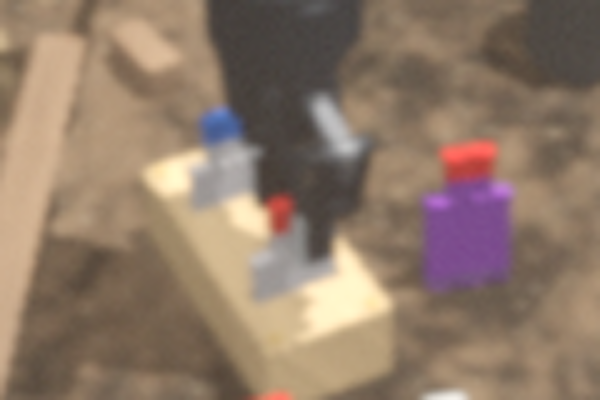

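Run:
```python
from h import *
s=dict(np.load("pics/side0.npz")); c=np.array([.4994,-.2497,0]); a=np.radians(105.3); y=np.array([np.cos(a),np.sin(a),0]); x=np.array([y[1],-y[0],0])
for o in(21.4,28):
  for dx in(-11,0,11):
    print(o,dx,project(s,c-y*o/1e3+x*dx/1e3+[0,0,.085])*5-np.array([1150,950]))
```

```text
21.4 -11 [290.59010742 248.93202194]
21.4 0 [310.63951834 241.88153286]
21.4 11 [330.51979585 234.89151895]
28 -11 [296.3421768  256.91717145]
28 0 [316.45691658 249.8014628 ]
28 11 [336.40128907 242.74709304]
```

The near finger sits at crop (318,235), where I predicted it, and the red end shows just left of it. I close the jaws now.

>>> apply_moves(motion=[[[0, 0, 0, 0.003, 0, 0], [0, 0, 0, 0.003, 0, 0], [0, 0, 0, 0.003, 0, 0], [0, 0, 0, 0.003, 0, 0], [0, 0, 0, 0.003, 0, 0], [0, 0, 0, 0.003, 0, 0], [0, 0, 0, 0.003, 0, 0], [0, 0, 0, 0.003, 0, 0], [0, 0, 0, 0.003, 0, 0], [0, 0, 0, 0.003, 0, 0]]], claw=0)

```text
clock: 4.05
eef_pos: [0.4998, -0.2499, 0.2494]
tcp_rot: [-158.0, 89.9, 37.4]
wrist_force: [0.4, 0.1, 5.6]
gripper_width: 0.0063
```

Run:
```python
from h import *
st=read_state(); print(st["clock"],st["eef_pos"],st["wrist_force"],st["gripper_width"],st["wrist_torque"])
s2=snapshot("side"); c2=s2["pixels"][190:270,230:350,::-1]
cv2.imwrite("pics/s3z.png",cv2.resize(c2,None,fx=5,fy=5,interpolation=cv2.INTER_CUBIC))
```

```text
4.05 [ 0.49977342 -0.24991716  0.2494038 ] [0.41269017 0.12105698 5.60749928] 0.00633398360791472 [-0.16918469 -0.13681031  0.01411734]
```

View pics/s3z.png

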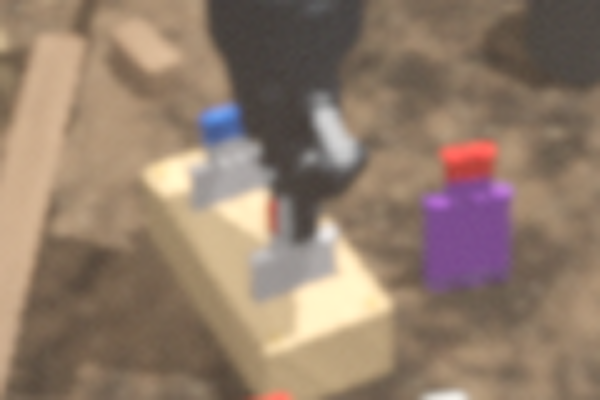

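>>> apply_moves(motion=[[[-0.01, 0, 0, 0.003, 0, 0], [-0.03, 0, 0, 0.003, 0, 0], [-0.06, 0, 0, 0.003, 0, 0], [-0.1, 0, 0, 0.003, 0, 0], [-0.14, 0, 0, 0.003, 0, 0], [-0.18, 0, 0, 0.003, 0, 0], [-0.22, 0, 0, 0.003, 0, 0], [-0.26, 0, 0, 0.003, 0, 0], [-0.29, 0, 0, 0.003, 0, 0], [-0.31, 0, 0, 0.003, 0, 0]]])

```text
clock: 5.1
eef_pos: [0.4992, -0.2496, 0.4056]
tcp_rot: [-141.3, 89.9, 53.9]
wrist_force: [0.8, -0.6, -1.9]
gripper_width: 0.0072
```

Run:
```python
from h import *
st=read_state(); print(st["clock"],st["eef_pos"],st["wrist_force"],st["gripper_width"],st["wrist_torque"])
s2=snapshot("side"); c2=s2["pixels"][150:270,230:350,::-1]
cv2.imwrite("pics/s4z.png",cv2.resize(c2,None,fx=5,fy=5,interpolation=cv2.INTER_CUBIC))
t=np.array(st["eef_pos"]); print(goto([.51,.0,.415],80.1+20)); print(goto([.565,.168,.395],80.1))
print(project(s2,t+[0,0,-.241])*5-np.array([1150,750]))
```

```text
5.1 [ 0.49916203 -0.24962978  0.40559517] [ 0.76560427 -0.61098879 -1.87333732] 0.007193139486745638 [-0.00223695  0.03222986 -0.01201391]
[-0.0162, -0.4768, -0.151, 0.1129, -0.0039, -0.0007]
[0.0242, -0.7723, -0.3451, 0.5573, -0.004, -0.0]
[286.24942642 292.15631458]
```

View pics/s4z.png

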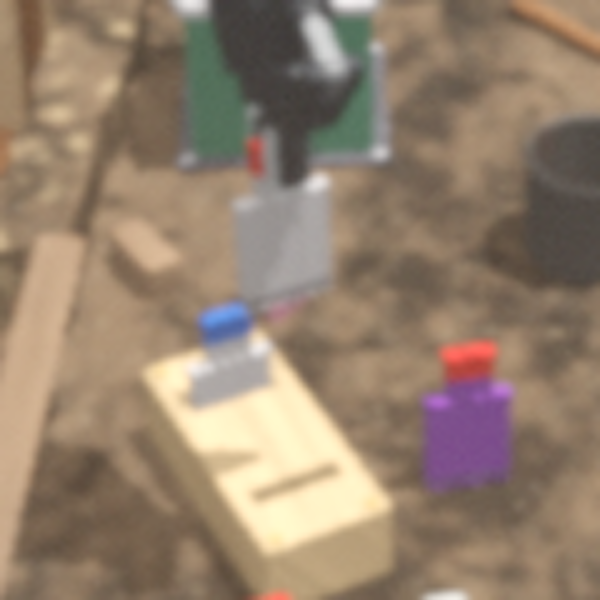

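>>> apply_moves(motion=[[[0, -0.04, -0.018, 0.03, 0, 0], [0, -0.11, -0.05, 0.08, 0, 0], [0, -0.2, -0.09, 0.15, 0, 0], [0, -0.29, -0.13, 0.21, 0, 0], [0, -0.38, -0.17, 0.275, 0, 0], [0, -0.47, -0.21, 0.34, 0, 0], [0, -0.56, -0.25, 0.4, 0, 0], [0, -0.65, -0.29, 0.47, -0.002, 0], [0.006, -0.73, -0.326, 0.53, -0.004, 0], [0.012, -0.772, -0.345, 0.557, -0.004, 0]]])

```text
clock: 6.15
eef_pos: [0.5646, 0.1714, 0.4001]
tcp_rot: [-25.4, 89.9, 144.8]
wrist_force: [-0.3, -1.2, -1.1]
gripper_width: 0.0071
```

Run:
```python
from h import *
st=read_state(); print(st["clock"],st["eef_pos"],st["wrist_force"],st["gripper_width"],st["wrist_torque"])
s2=snapshot("side"); c2=s2["pixels"][80:200,225:345,::-1]; np.savez("pics/s5.npz",**{k:np.array(v) for k,v in s2.items()})
cv2.imwrite("pics/s5z.png",cv2.resize(c2,None,fx=5,fy=5,interpolation=cv2.INTER_CUBIC))
st=read_state(); print(st["eef_pos"],st["wrist_force"])
print(goto([.565,.1685,.385],80.1))
```

```text
6.15 [0.56462104 0.17140502 0.40013536] [-0.30843756 -1.19355992 -1.1259093 ] 0.007068652487674488 [-0.03836028 -0.02305949  0.01319626]
[0.56492076 0.17342584 0.39943689] [ 1.89390108  1.31091023 -2.02007972]
[0.0288, 0.0098, -0.0019, 0.0028, 0.0035, 0.0042]
```

View pics/s5z.png

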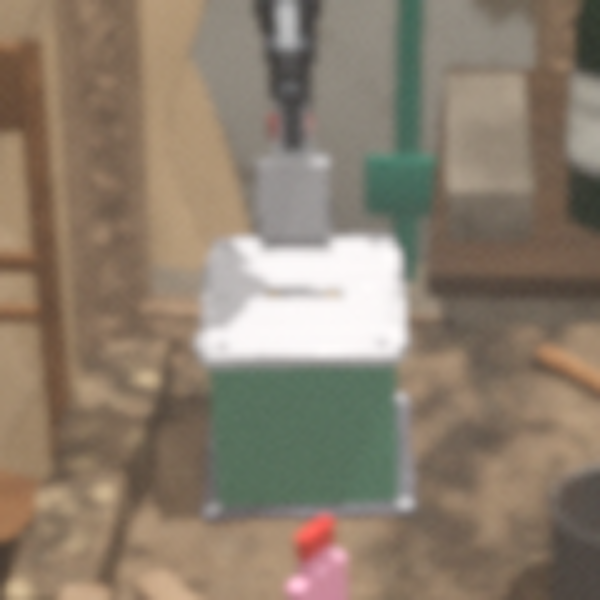

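>>> apply_moves(motion=[[[0.003, 0.0098, -0.0019, 0.003, 0.003, 0.004], [0.006, 0.0098, -0.0019, 0.003, 0.003, 0.004], [0.009, 0.0098, -0.0019, 0.003, 0.003, 0.004], [0.012, 0.0098, -0.0019, 0.003, 0.003, 0.004], [0.016, 0.0098, -0.0019, 0.003, 0.003, 0.004], [0.02, 0.0098, -0.0019, 0.003, 0.003, 0.004], [0.024, 0.0098, -0.0019, 0.003, 0.003, 0.004], [0.028, 0.0098, -0.0019, 0.003, 0.003, 0.004], [0.0288, 0.0098, -0.0019, 0.003, 0.003, 0.004], [0.0288, 0.0098, -0.0019, 0.003, 0.003, 0.004]]])

```text
clock: 7.2
eef_pos: [0.565, 0.1685, 0.3849]
tcp_rot: [-4.2, 90.0, 165.9]
wrist_force: [0.8, 0.4, -1.3]
gripper_width: 0.0067
```

Run:
```python
from h import *
for i in range(2):
    st=read_state(); print(st["clock"],st["eef_pos"],st["wrist_force"],st["qd"].round(2)); s2=snapshot("side")
c2=s2["pixels"][100:175,235:335,::-1]; np.savez("pics/s6.npz",**{k:np.array(v) for k,v in s2.items()})
cv2.imwrite("pics/s6z.png",cv2.resize(c2,None,fx=8,fy=8,interpolation=cv2.INTER_CUBIC))
t=np.array(st["eef_pos"]); a=np.radians(-9.9); X=np.array([np.cos(a),np.sin(a),0])
off=np.array([235*8,100*8])
for dz in(-.238,-.241,-.245): print(dz,(project(s2,np.array([t+[0,0,dz]+k*X for k in(-.023,0,.023)]))*8-off).round(0).tolist())
print("lip corners under tool",(project(s2,np.array([[t[0],t[1],.128]+k*X for k in(-.026,0,.026)]))*8-off).round(0).tolist())
```

```text
7.2 [0.56499226 0.16851252 0.38485747] [ 0.80825232  0.41603587 -1.26983918] [-0.06 -0.17 -0.26  0.07  0.05 -0.03]
7.25 [0.56502962 0.16855939 0.3849904 ] [-0.13183437 -0.19523785 -2.31088395] [ 0.07 -0.09 -0.21 -0.02  0.03 -0.04]
-0.238 [[343.0, 261.0], [400.0, 260.0], [457.0, 259.0]]
-0.241 [[344.0, 268.0], [401.0, 267.0], [458.0, 266.0]]
-0.245 [[344.0, 277.0], [401.0, 276.0], [458.0, 274.0]]
lip corners under tool [[338.0, 303.0], [402.0, 302.0], [466.0, 301.0]]
```

View pics/s6z.png

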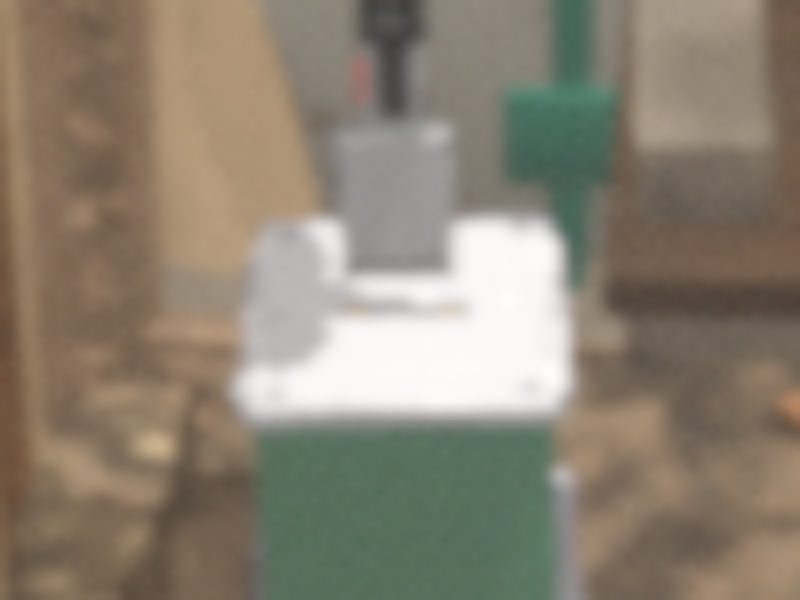

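Run:
```python
from h import *
print(goto([.5667,.1682,.3725],80.1))
```

```text
[0.0251, 0.0002, -0.0034, -0.0001, 0.0004, 0.0003]
```

>>> apply_moves(motion=[[[0.003, 0, -0.0034, 0, 0, 0], [0.006, 0, -0.0034, 0, 0, 0], [0.01, 0, -0.0034, 0, 0, 0], [0.013, 0, -0.0034, 0, 0, 0], [0.016, 0, -0.0034, 0, 0, 0], [0.019, 0, -0.0034, 0, 0, 0], [0.022, 0, -0.0034, 0, 0, 0], [0.025, 0, -0.0034, 0, 0, 0], [0.025, 0, -0.0034, 0, 0, 0], [0.025, 0, -0.0034, 0, 0, 0]]])

```text
clock: 8.3
eef_pos: [0.5667, 0.1683, 0.3726]
tcp_rot: [-32.5, 90.0, 137.6]
wrist_force: [-0.4, 0.1, -2.5]
gripper_width: 0.0068
```

```bash
cat > look.py <<'E'
from h import *
import sys
st=read_state(); print(st["clock"],st["eef_pos"].round(4),st["wrist_force"].round(2),st["gripper_width"])
s2=snapshot("side")
c2=s2["pixels"][100:175,235:335,::-1]
cv2.imwrite("pics/"+sys.argv[1]+".png",cv2.resize(c2,None,fx=8,fy=8,interpolation=cv2.INTER_CUBIC))
E
python3 look.py s7z
```

```text
8.3 [0.5667 0.1683 0.3726] [-0.38  0.13 -2.49] 0.006789664201477585
```

View pics/s7z.png

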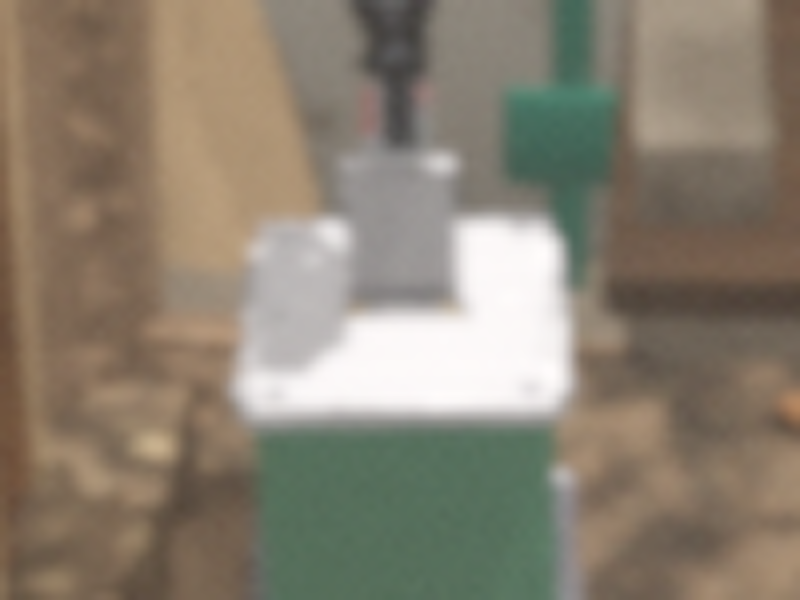

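>>> apply_moves(motion=[[[0.001, 0, 0, 0, 0, 0], [0.002, 0, 0, 0, 0, 0], [0.003, 0, 0, 0, 0, 0], [0.004, 0, 0, 0, 0, 0], [0.005, 0, 0, 0, 0, 0], [0.006, 0, 0, 0, 0, 0], [0.006, 0, 0, 0, 0, 0], [0.006, 0, 0, 0, 0, 0], [0.006, 0, 0, 0, 0, 0], [0.006, 0, 0, 0, 0, 0]]])

```text
clock: 9.35
eef_pos: [0.5667, 0.1683, 0.3696]
tcp_rot: [-55.3, 90.0, 114.8]
wrist_force: [-0.5, -0.5, -1.8]
gripper_width: 0.0071
```

>>> apply_moves(motion=[[[0.001, 0, 0, 0, 0, 0], [0.002, 0, 0, 0, 0, 0], [0.003, 0, 0, 0, 0, 0], [0.004, 0, 0, 0, 0, 0], [0.004, 0, 0, 0, 0, 0], [0.004, 0, 0, 0, 0, 0], [0.004, 0, 0, 0, 0, 0], [0.004, 0, 0, 0, 0, 0], [0.004, 0, 0, 0, 0, 0], [0.004, 0, 0, 0, 0, 0]]])

```text
clock: 10.35
eef_pos: [0.5668, 0.1683, 0.3677]
tcp_rot: [-64.8, 90.0, 105.3]
wrist_force: [-0.0, 0.3, -1.3]
gripper_width: 0.007
```

>>> apply_moves(motion=[[[0.001, 0, 0, 0, 0, 0], [0.002, 0, 0, 0, 0, 0], [0.003, 0, 0, 0, 0, 0], [0.004, 0, 0, 0, 0, 0], [0.004, 0, 0, 0, 0, 0], [0.004, 0, 0, 0, 0, 0], [0.004, 0, 0, 0, 0, 0], [0.004, 0, 0, 0, 0, 0], [0.004, 0, 0, 0, 0, 0], [0.004, 0, 0, 0, 0, 0]]])

```text
clock: 11.35
eef_pos: [0.5668, 0.1683, 0.3657]
tcp_rot: [-72.9, 90.0, 97.2]
wrist_force: [-0.3, 0.5, -2.3]
gripper_width: 0.0066
```

```bash
python3 look.py s8z
```

```text
11.35 [0.5668 0.1683 0.3657] [-0.29  0.53 -2.3 ] 0.0065969407611822075
```

View pics/s8z.png

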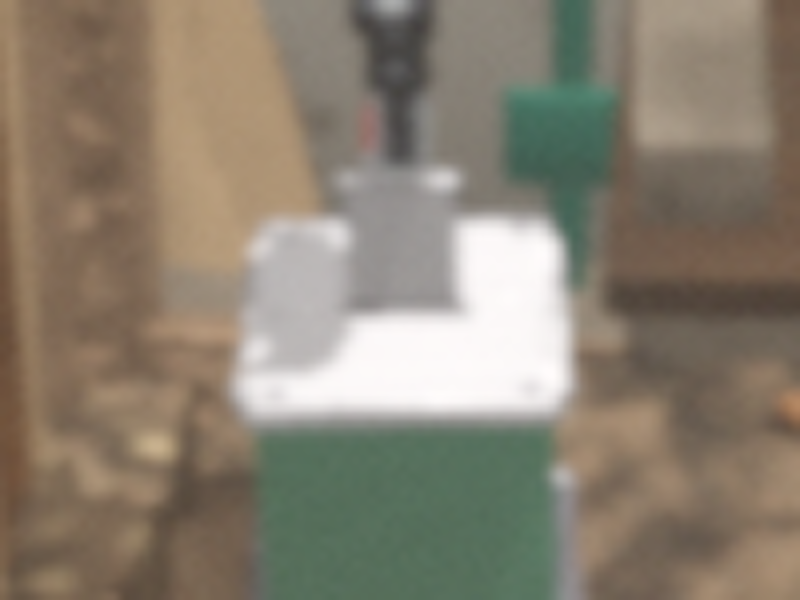

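The blade's edge is at crop row ~308, cut off by the slot's near rim. It is entering the slot without contact force.

>>> apply_moves(motion=[[[0.001, 0, 0, 0, 0, 0], [0.002, 0, 0, 0, 0, 0], [0.003, 0, 0, 0, 0, 0], [0.004, 0, 0, 0, 0, 0], [0.005, 0, 0, 0, 0, 0], [0.006, 0, 0, 0, 0, 0], [0.006, 0, 0, 0, 0, 0], [0.006, 0, 0, 0, 0, 0], [0.006, 0, 0, 0, 0, 0], [0.006, 0, 0, 0, 0, 0]]])

```text
clock: 12.4
eef_pos: [0.5667, 0.1681, 0.3627]
tcp_rot: [28.9, 90.0, -161.1]
wrist_force: [-1.2, -2.5, -1.8]
gripper_width: 0.0069
```

>>> apply_moves(motion=[[[0.001, 0, 0, 0, 0, 0], [0.002, 0, 0, 0, 0, 0], [0.003, 0, 0, 0, 0, 0], [0.004, 0, 0, 0, 0, 0], [0.005, 0, 0, 0, 0, 0], [0.006, 0, 0, 0, 0, 0], [0.007, 0, 0, 0, 0, 0], [0.008, 0, 0, 0, 0, 0], [0.008, 0, 0, 0, 0, 0], [0.008, 0, 0, 0, 0, 0]]])

```text
clock: 13.4
eef_pos: [0.5667, 0.168, 0.3586]
tcp_rot: [61.7, 90.0, -128.2]
wrist_force: [0.3, -4.7, -0.2]
gripper_width: 0.0065
```

>>> apply_moves(motion=[[[0.002, 0.001, 0, 0, 0, 0], [0.004, 0.001, 0, 0, 0, 0], [0.006, 0.001, 0, 0, 0, 0], [0.008, 0.001, 0, 0, 0, 0], [0.01, 0.001, 0, 0, 0, 0], [0.012, 0.001, 0, 0, 0, 0], [0.012, 0.001, 0, 0, 0, 0], [0.012, 0.001, 0, 0, 0, 0], [0.012, 0.001, 0, 0, 0, 0], [0.012, 0.001, 0, 0, 0, 0]]])

```text
clock: 14.4
eef_pos: [0.5668, 0.1674, 0.3531]
tcp_rot: [146.9, 90.0, -43.0]
wrist_force: [-1.9, -5.0, 2.8]
gripper_width: 0.0067
```

>>> apply_moves(motion=[[[0.002, 0.001, 0, 0, 0, 0], [0.004, 0.001, 0, 0, 0, 0], [0.006, 0.001, 0, 0, 0, 0], [0.008, 0.001, 0, 0, 0, 0], [0.01, 0.001, 0, 0, 0, 0], [0.013, 0.001, 0, 0, 0, 0], [0.016, 0.001, 0, 0, 0, 0], [0.018, 0.001, 0, 0, 0, 0], [0.02, 0.001, 0, 0, 0, 0], [0.02, 0.001, 0, 0, 0, 0]]])

```text
clock: 15.4
eef_pos: [0.5668, 0.167, 0.3429]
tcp_rot: [168.8, 90.0, -21.1]
wrist_force: [0.1, -3.8, 2.5]
gripper_width: 0.0067
```

```bash
python3 look.py s9z
```

```text
15.4 [0.5668 0.167  0.3429] [ 0.05 -3.76  2.54] 0.006668000011536807
```

View pics/s9z.png

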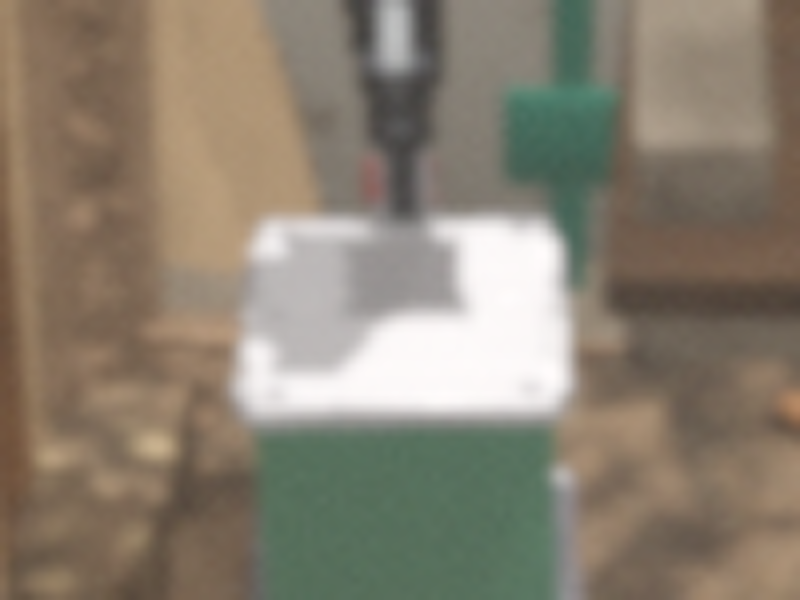

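The blade body runs into the slot (crop rows 240–310) and the fingers are still well above the lid. I keep pushing.

>>> apply_moves(motion=[[[0.003, 0.001, 0, 0, 0, 0], [0.008, 0.001, 0, 0, 0, 0], [0.013, 0.001, 0, 0, 0, 0], [0.018, 0.001, 0, 0, 0, 0], [0.023, 0.001, 0, 0, 0, 0], [0.028, 0.001, 0, 0, 0, 0], [0.032, 0.001, 0, 0, 0, 0], [0.036, 0.001, 0, 0, 0, 0], [0.04, 0.001, 0, 0, 0, 0], [0.04, 0.001, 0, 0, 0, 0]]])

```text
clock: 16.45
eef_pos: [0.5667, 0.1666, 0.3224]
tcp_rot: [160.3, 90.0, -29.6]
wrist_force: [0.6, -2.0, 1.9]
gripper_width: 0.0069
```

>>> apply_moves(motion=[[[0.003, 0, 0, 0, 0, 0], [0.006, 0, 0, 0, 0, 0], [0.01, 0, 0, 0, 0, 0], [0.014, 0, 0, 0, 0, 0], [0.018, 0, 0, 0, 0, 0], [0.021, 0, 0, 0, 0, 0], [0.024, 0, 0, 0, 0, 0], [0.027, 0, 0, 0, 0, 0], [0.03, 0, 0, 0, 0, 0], [0.03, 0, 0, 0, 0, 0]]])

```text
clock: 17.45
eef_pos: [0.5667, 0.1665, 0.307]
tcp_rot: [106.4, 90.0, -83.5]
wrist_force: [-0.1, -2.9, 2.8]
gripper_width: 0.0065
```

```bash
python3 look.py s10z
```

```text
17.45 [0.5667 0.1665 0.307 ] [-0.09 -2.89  2.79] 0.006478439384438314
```

View pics/s10z.png

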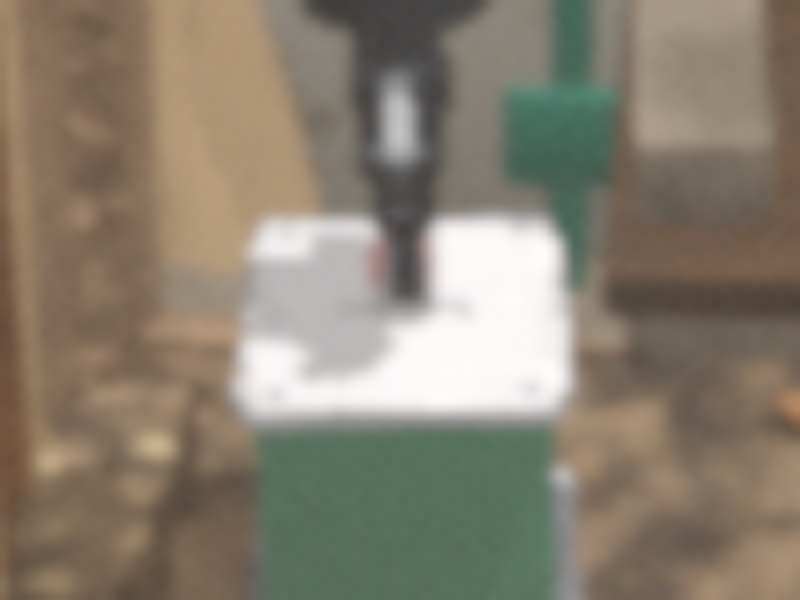

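The shoulders have reached the slot level (crop row ~305) and the fingertips are just above the lid. I release now and rise once the fingers are open.

>>> apply_moves(motion=[[[0, 0, 0, 0, 0, 0], [0, 0, 0, 0, 0, 0], [0, 0, 0, 0, 0, 0], [0, 0, 0, 0, 0, 0], [-0.01, 0, 0, 0, 0, 0], [-0.03, 0, 0, 0, 0, 0], [-0.06, 0, 0, 0, 0, 0], [-0.09, 0, 0, 0, 0, 0], [-0.11, 0, 0, 0, 0, 0], [-0.11, 0, 0, 0, 0, 0]]], claw=0.3)

```text
clock: 18.5
eef_pos: [0.5673, 0.1667, 0.3644]
tcp_rot: [-161.3, 89.7, 8.8]
wrist_force: [-0.1, 0.8, 0.6]
gripper_width: 0.0256
```

```bash
python3 look.py s11z
```

```text
18.5 [0.5673 0.1667 0.3644] [-0.07  0.8   0.62] 0.025644927101079386
```

View pics/s11z.png

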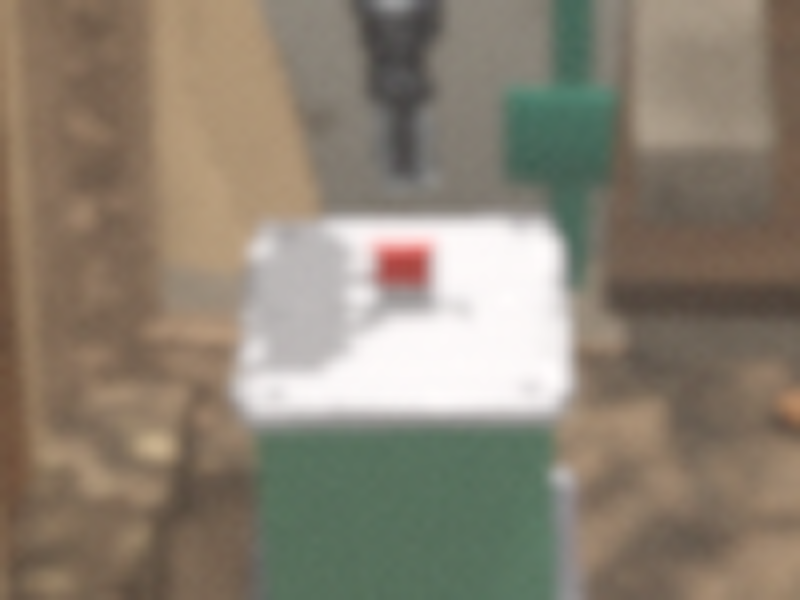

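The tang stands in the slot with its red end up, crop (403,268), about 25 mm proud, and the fingers are clear. I shut the fingers to push on the top.

Run:
```python
from h import *
print(goto([.5667,.1665,.335],80.1))
```

```text
[0.0564, 0.0003, 0.0005, -0.0002, -0.0029, 0.0008]
```

>>> apply_moves(motion=[[[0, 0, 0, 0, -0.002, 0], [0, 0, 0, 0, -0.002, 0], [0, 0, 0, 0, -0.002, 0], [0, 0, 0, 0, -0.002, 0], [0.01, 0, 0, 0, -0.002, 0], [0.02, 0, 0, 0, -0.002, 0], [0.033, 0, 0, 0, -0.002, 0], [0.045, 0, 0, 0, -0.002, 0], [0.056, 0, 0, 0, -0.002, 0], [0.056, 0, 0, 0, -0.002, 0]]], claw=0)

```text
clock: 19.55
eef_pos: [0.5666, 0.1665, 0.334]
tcp_rot: [10.3, 89.9, -179.7]
wrist_force: [-0.3, -0.8, -0.1]
gripper_width: -0.0001
```

```bash
python3 look.py s12z
```

```text
19.55 [0.5666 0.1665 0.334 ] [-0.26 -0.77 -0.05] -0.0001316857739568721
```

View pics/s12z.png

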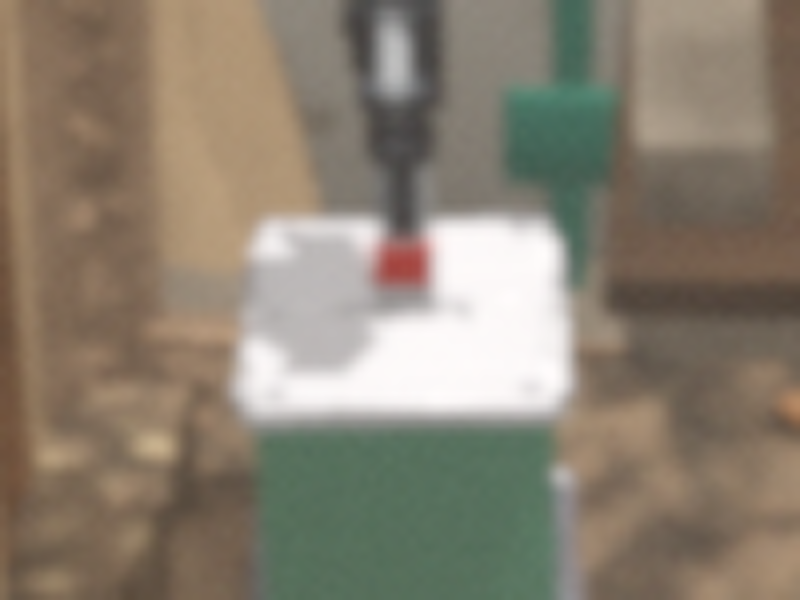

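>>> apply_moves(motion=[[[0.004, 0, 0, 0, 0, 0], [0.008, 0, 0, 0, 0, 0], [0.012, 0, 0, 0, 0, 0], [0.016, 0, 0, 0, 0, 0], [0.019, 0, 0, 0, 0, 0], [0.022, 0, 0, 0, 0, 0], [0.025, 0, 0, 0, 0, 0], [0.028, 0, 0, 0, 0, 0], [0.028, 0, 0, 0, 0, 0], [0.028, 0, 0, 0, 0, 0]]])

```text
clock: 20.6
eef_pos: [0.5674, 0.1666, 0.3218]
tcp_rot: [-157.3, 89.9, 12.8]
wrist_force: [-0.6, -0.3, 4.9]
gripper_width: 0.0005
```

>>> apply_moves(motion=[[[0.003, 0, 0, 0, 0, 0], [0.006, 0, 0, 0, 0, 0], [0.009, 0, 0, 0, 0, 0], [0.012, 0, 0, 0, 0, 0], [0.014, 0, 0, 0, 0, 0], [0.016, 0, 0, 0, 0, 0], [0.018, 0, 0, 0, 0, 0], [0.02, 0, 0, 0, 0, 0], [0.02, 0, 0, 0, 0, 0], [0.02, 0, 0, 0, 0, 0]]])

```text
clock: 21.6
eef_pos: [0.5679, 0.1666, 0.3128]
tcp_rot: [-161.9, 89.7, 8.1]
wrist_force: [-0.5, -1.1, 4.9]
gripper_width: -0.0003
```

```bash
python3 look.py s13z
```

```text
21.6 [0.5679 0.1666 0.3128] [-0.47 -1.08  4.88] -0.0002749708675884349
```

View pics/s13z.png

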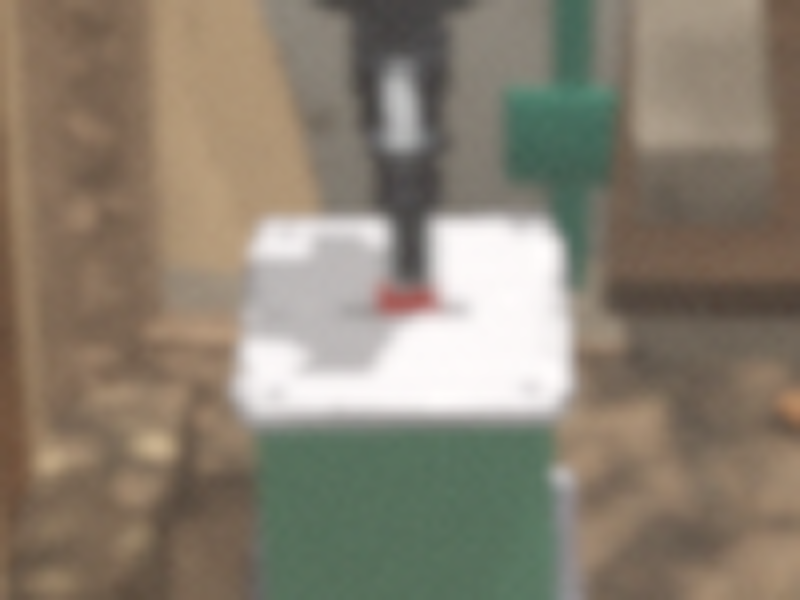

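>>> apply_moves(motion=[[[0.002, 0, 0, 0, 0, 0], [0.004, 0, 0, 0, 0, 0], [0.006, 0, 0, 0, 0, 0], [0.008, 0, 0, 0, 0, 0], [0.01, 0, 0, 0, 0, 0], [0.01, 0, 0, 0, 0, 0], [0.01, 0, 0, 0, 0, 0], [0.01, 0, 0, 0, 0, 0], [0.01, 0, 0, 0, 0, 0], [0.01, 0, 0, 0, 0, 0]]])

```text
clock: 22.65
eef_pos: [0.5678, 0.1666, 0.3077]
tcp_rot: [-161.5, 89.8, 8.6]
wrist_force: [0.5, -0.8, 1.3]
gripper_width: -0.0002
```

```bash
python3 look.py s14z
```

```text
22.65 [0.5678 0.1666 0.3077] [ 0.51 -0.8   1.33] -0.0002121448610319712
```

View pics/s14z.png

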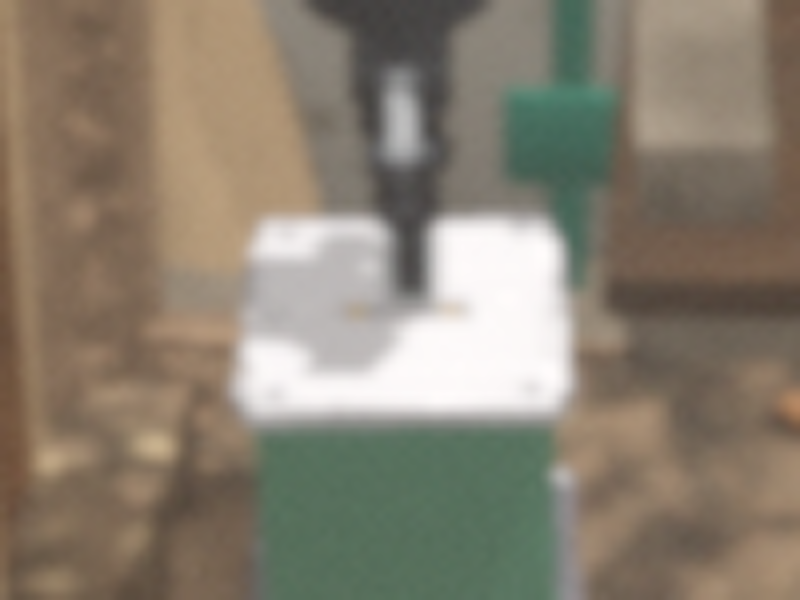

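The red end is gone and both brass catches show again, at crop (355,310) and (452,308), so the blade has dropped. I retract and check.

>>> apply_moves(motion=[[[-0.01, 0, 0, 0, 0, 0], [-0.03, 0, 0, 0, 0, 0], [-0.06, 0, 0, 0, 0, 0], [-0.1, 0, 0, 0, 0, 0], [-0.14, 0, 0, 0, 0, 0], [-0.17, 0.04, 0, 0, 0, 0], [-0.19, 0.09, 0, 0, 0, 0], [-0.2, 0.15, 0, 0, 0, 0], [-0.2, 0.2, 0, 0, 0, 0], [-0.2, 0.22, 0, 0, 0, 0]]])

```text
clock: 23.7
eef_pos: [0.5481, 0.0564, 0.409]
tcp_rot: [-169.4, 89.6, 0.6]
wrist_force: [0.2, 0.8, 0.0]
gripper_width: 0.0002
```

Run:
```python
from h import *
st=read_state(); print(st["clock"],st["eef_pos"],st["wrist_force"])
s=snapshot("top"); s2=snapshot("side")
a=cv2.resize(s["pixels"][160:280,150:420,::-1],None,fx=2.9,fy=2.5,interpolation=cv2.INTER_CUBIC); b=cv2.resize(s2["pixels"][100:290,200:470,::-1],None,fx=2.9,fy=1.57,interpolation=cv2.INTER_CUBIC)
cv2.imwrite("pics/f.png",np.vstack([a,b]))
C=cloud(s); print(C[205:219,200:209,2].round(3))
```

```text
23.7 [0.54809183 0.0564269  0.40896476] [0.2312205  0.78520409 0.00833088]
[[0.659 0.66  0.662 0.66  0.663 0.661 0.661 0.662 0.661]
 [0.661 0.662 0.661 0.661 0.661 0.662 0.662 0.662 0.661]
 [0.66  0.66  0.662 0.661 0.661 0.663 0.661 0.662 0.659]
 [0.662 0.661 0.662 0.662 0.661 0.662 0.662 0.662 0.662]
 [0.661 0.663 0.662 0.66  0.661 0.662 0.663 0.664 0.661]
 [0.663 0.661 0.661 0.663 0.663 0.661 0.662 0.663 0.662]
 [0.663 0.665 0.663 0.661 0.661 0.662 0.664 0.663 0.663]
 [0.662 0.663 0.662 0.662 0.663 0.663 0.663 0.664 0.664]
 [0.662 0.661 0.662 0.663 0.663 0.662 0.664 0.663 0.663]
 [0.663 0.664 0.663 0.664 0.662 0.663 0.663 0.663 0.662]
 [0.662 0.665 0.663 0.664 0.663 0.665 0.663 0.663 0.663]
 [0.668 0.664 0.664 0.664 0.663 0.666 0.664 0.666 0.664]
 [0.665 0.665 0.663 0.664 0.664 0.663 0.665 0.663 0.664]
 [0.665 0.666 0.666 0.664 0.665 0.663 0.665 0.665 0.665]]
```

View pics/f.png

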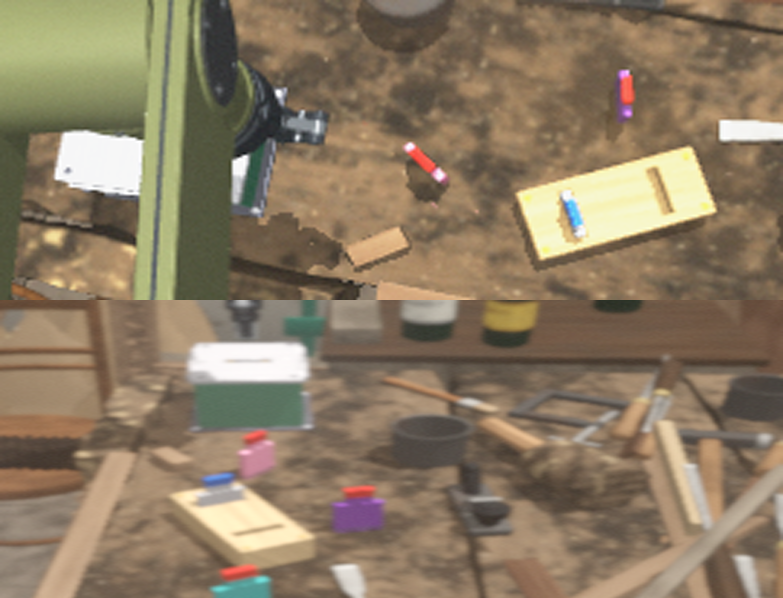

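The lid's slot is empty, at (247,360). The blue blade stands in the rack and its neighbouring slot is empty, at (258,528). The bystanders that show have not moved and the robot touches nothing, so I hand in.

```bash
python3 -c "
from h import *
st=read_state(); print(st['clock'],st['qd'].round(2)); print(close_job())"
```

```text
23.8 [ 1.77  0.81 -0.47  1.15 -0.33  0.8 ]
the job is handed in; nothing more can be done
None
```

I posted the worn red-ended blade, cutting edge first, through the lid slot of the green bank, and it dropped inside. The job was handed in at 23.8 s, with no verdict reported.

- **How it went:** I gripped the blade by its tang, lined it up over the slot with the side camera, and lowered it in small steps. It entered the slot without touching the lid's top. Wrist force readings during the insertion stayed within about 6 N. I released it in the catches and pushed it through with shut fingers, using about 5 N, until it fell.
- **Last checks:** In the last side picture the red end is gone and the slot is open. The blue blade is still in the rack, and the bystanders in view are where they were. The fingers were clear of everything and the wrist force was close to zero.
- **Not confirmed:**
    - I saw the blade drop only from the empty slot, since the inside of the box can't be seen. A top-view depth check of the slot didn't work because the arm blocked the view.
    - The gouge was only partly in the last pictures, but nothing went near it.
    - The gripper read 6.5–7 mm on the 8 mm blade; I never found out why, but the grip held.
    - The arm was still settling slightly (under 2 degrees/s) at hand-in.

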